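# Make up the sambal tray and the tea tray

## Task

Make up two trays from the things on the worktop: on the red tray the sambal set, with the yellow measuring cup in the large compartment, the red-capped jar standing inside that cup, and the wooden pestle in the small compartment; on the green tray the tea set, with the white enamel mug in the large compartment and the green-capped jar in the small one. Everything must stand upright, flat on the floor of its compartment or cup, and be let go; leave the blue-capped jar and the spoon rest where they are and do not knock them over.

Things in the scene. Friction and masses are not known exactly. Their poses are not given: they have to be found in the camera images.
- red_tray: Red plastic tray, fixed, 100 mm (its x) by 171 mm (its y), floor 4 mm thick, walls and divider 5 mm thick, 18 mm high. The divider runs along its x; large compartment 90 x 90 mm inside, centre at y -35.5 mm in the tray frame; small one 90 (x) by 66 mm (y), centre at y +47.5 mm; both at x 0. Turned up to 0.2 rad from the world axes. Origin: centre of the underside, z up.
- green_tray: Green plastic tray, fixed, 100 mm (its x) by 171 mm (its y), floor 4 mm thick, walls and divider 5 mm thick, 18 mm high. The divider runs along its x; large compartment 90 x 90 mm inside, centre at y -35.5 mm in the tray frame; small one 90 (x) by 66 mm (y), centre at y +47.5 mm; both at x 0. Turned up to 0.2 rad from the world axes. Origin: centre of the underside, z up.
- measuring_cup: yellow plastic measuring cup, open at the top, 68 mm across the rim (66 mm at the foot) and 55 mm tall, walls 2.5 mm, bottom 4 mm thick, so 61 to 63 mm clear inside; a flat tab handle 14 mm wide and 5 mm thick near the rim reaches to 59 mm from the axis along its +y. Standing, loose, about 80 g. Origin: centre of the underside, z up.
- pestle: dark wooden pestle standing on its thick head, round about z, 120 mm tall; head 48 mm across up to 30 mm high, narrowing to a 28 to 30 mm thick handle from 75 to 113 mm high. Loose, about 180 g. Origin: centre of the underside, z up.
- enamel_mug: white enamel mug with a blue rim, open at the top, 66 mm across and 70 mm tall, wall 2.5 mm; a loop handle 7 mm thick, between 24 and 62 mm high, reaches to 59 mm from the axis along its +y (higher than the tray walls, so it may overhang them). Standing, loose, about 160 g. Origin: centre of the underside, z up.
- red_jar: white ceramic spice jar with a red cap and a thin red band, a cylinder 40 mm across and 100 mm tall, standing; the cap is its top 30 mm and as wide as the jar. It goes into the measuring cup. Loose, about 160 g. Origin: centre of the underside, z up.
- green_jar: white ceramic spice jar with a green cap and a thin green band, a cylinder 40 mm across and 100 mm tall, standing; the cap is its top 30 mm and as wide as the jar. Loose, about 160 g. Origin: centre of the underside, z up.
- blue_jar: white ceramic spice jar with a blue cap and a thin blue band, a cylinder 40 mm across and 100 mm tall, standing; the cap is its top 30 mm and as wide as the jar. It stays where it is. Loose, about 160 g. Origin: centre of the underside, z up.
- spoon_rest: blue ceramic spoon rest, a shallow dish 76 mm across and 12 mm tall with a short flat handle reaching to 61 mm along its +y. Loose; it stays where it is. Origin: centre of the underside, z up.
Mind the look-alikes: they are no part of the job. Several things look just like the spoon_rest: the one meant starts farthest to the robot's left.

How it is judged:
By the outcome, as a careful person would: the job done as asked, in the order asked, and still so for the second after the job is handed in, with the robot touching nothing.
It also fails if it takes over 128 s, if anything falls off the work surface, if the arm or the gripper's body presses on something with over 40 N, if the wrist force passes 120 N, or if a joint passes its speed limit or range.

## Robot

A 6-joint arm with a two-finger parallel gripper is mounted at the origin on the work surface. World frame = base frame: x ahead of the robot, y to its left, z up, the work surface at z = 0. Lengths are in mm, angles in degrees, forces in N, time in s.
With the tool pointing down it reaches from about 325 to 850 mm from the base axis. Payload 15.5 kg.
Tool frame: the origin (TCP) lies on the front face of the gripper's body, between the roots of the fingers; the fingertips stand 78 mm ahead of it and the grasp point (between the pads) lies 60 mm ahead of it (nose_length is the distance from the TCP to the fingertips, in mm); z points along the fingers, y is the line along which they close (so a half turn about z gives the same grasp; the last joint's range is limited). The gripper opens to 91 mm and grips with 3 to 60 N. Pads are 32 mm wide; open, the fingers measure 118 mm over their backs; the gripper's body (76 mm by 178 mm) begins 60 mm behind the grasp point.
Start: joints at [61.679, 28.281, 77.091, -0, 74.628, -5.472], TCP at [242.691, 575.958, 292.215] pointing down, gripper open.
Joint ranges: [-166.48, 166.48], [-47.26, 123.95], [12.59, 153.08], [-70.14, 250.14], [6.76, 159.57], [-176.63, 176.63]. Speed limits (degrees/s): [108.29, 108.29, 147.25, 172.46, 172.46, 172.46].

## Interface

Orientations are given as a 3x3 rotation matrix whose columns are the frame's x, y, z axes.
In Python, from workcell import get_state, camera, camera_info, sign_off, nose_length gives the robot as it stands.
- The arm moves only by the tool play_rows, never from a script. Its argument "plan" is one flat list of numbers, 5 for each row, row after row: the opening, from -1 (shut) to 1 (fully open), then the shift along the tool's x, y, z in fractions of the full range, 1 being 750 mm, then the turn about the tool's z in parts of the range, where 1.0 means 4 rad. In form: [gripper, dx, dy, dz, yaw, gripper, dx, dy, dz, yaw, ...]. A call has 1 to 5 rows; each row is the pose to reach, as a shift and turn from the pose commanded when the call began, along the tool's axes at that moment; what a row does not reach only later rows make up. A row lasts 1/12 s, in which the tool goes at most 41.7 mm and 7.16 degrees, less where a joint would pass 70% of its speed; a pose out of reach is approached as far as the arm can. No shift or turn number may pass 1 either way. A call with a gripper value outside its range is refused whole. The fingers move at their own pace and stop on an object; "grip_force" is the grip in N (left out, the last holds). Time passes only in rows, so rows that repeat a pose let the fingers close. It gives the time, the measured TCP pose, the force, the opening and the grip force at its end, in the units of the state.
- get_state(): the state, without advancing time (a new reading comes with each control period).
- camera(name): name is "scene" or "top" or "wrist"; returns (picture, depth): 420x560x3 uint8, red, green, blue; 420x560 float32, mm along the optical axis (not along the pixel's ray), 0 where there is no reading.
- camera_info(name): a dict with "K" (3x3 intrinsics, pixels), "R" (3x3) and "t" (3): a world point X has camera coordinates R X + t. Camera axes: x right, y down, z forward; pixel columns grow to the right and rows downward; lengths in mm; the calibration is good to about 2 mm. A picture is of the moment at which its call begins: read the wrist's pose just before it. camera_info takes no time and is no camera call; for the wrist camera it gives the pose at the moment of the call.
- sign_off(): hands the job in; it is judged then, once.
The state is a dict: "time_s": time; "qpos": joint angles; "joint_velocities": joint speeds; "joint_torque": joint torques, N m; "tool_pos": TCP position; "ee_rot": TCP orientation; "contact_force": force on the tool from outside, world axes, zero at the start; "ft_torque": the same for the moment, N m; "grip_width": finger opening in mm; "gripper_force": force on a finger pad.
Only numpy, scipy, OpenCV 4.12 (cv2) and the standard library are available. Lean on these libraries where they do the work, as an engineer would, in place of code of your own. Each camera call takes 0.05 s, during which the arm holds its last target. There are 200 camera calls.

## Working session

There is one attempt and no reset: what is moved stays moved. The work goes in short steps, Python scripts to look and compute and a tool call to move; the robot and the scene stay as the last step left them, time stands still between calls to the robot, and variables do not carry over. Pictures are saved under pics/ and viewed, at most 14 in all, crops included, and the job is handed in when it is done.

Besides the shell and the picture viewer there is one more tool, called after ">>>" as name(argument=value, ...), one argument or row to a line, values as JSON. play_rows: Moves the arm, as the interface text tells. Its arguments: {"type":"object","properties":{"plan":{"type":"array"},"grip_force":{"type":"number"}},"required":["plan"]}

```bash
ls; mkdir -p pics; python3 - <<'E'
from workcell import *
import cv2,numpy as np
s=get_state();print(s['tool_pos'],s['ee_rot'],s['grip_width'])
for n in['top','scene']:
    p,d=camera(n);cv2.imwrite(f'pics/{n}0.png',p[:,:,::-1]);np.save(f'pics/{n}0.npy',d)
    i=camera_info(n);print(n,i)
E
```

```text
pics
[242.5534291  575.7173651  291.63344019] [[-9.21523962e-01  3.88321042e-01 -5.96347791e-04]
 [ 3.88321477e-01  9.21523349e-01 -1.07157201e-03]
 [ 1.33434454e-04 -1.21905394e-03 -9.99999248e-01]] 91.13823121962521
top {'K': array([[518.54203353,   0.        , 281.02083262],
       [  0.        , 518.54203353, 220.65797263],
       [  0.        ,   0.        ,   1.        ]]), 'R': array([[ 1.89338211e-04, -9.99782979e-01,  2.08316731e-02],
       [-9.82676298e-01, -4.04675464e-03, -1.85286041e-01],
       [ 1.85330131e-01, -2.04357097e-02, -9.82463803e-01]]), 't': array([  -9.18126969,  545.96346712, 1101.90003411])}
scene {'K': array([[384.62922781,   0.        , 282.25988197],
       [  0.        , 384.62922781, 209.75748864],
       [  0.        ,   0.        ,   1.        ]]), 'R': array([[-0.89009624,  0.45575899,  0.00352547],
       [ 0.34271334,  0.67437757, -0.65403552],
       [-0.30046007, -0.58094633, -0.75645562]]), 't': array([ 467.12873626, -186.53816984, 1130.41977749])}
```

View pics/top0.png

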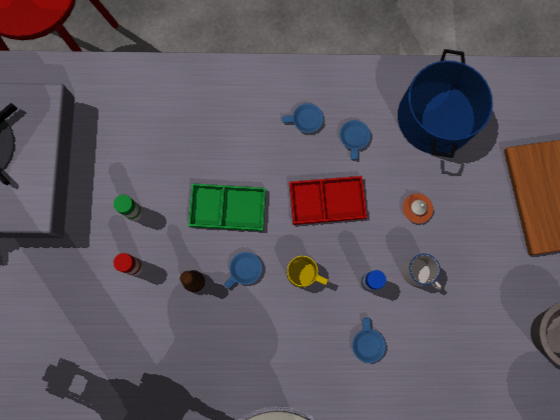

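View pics/scene0.png

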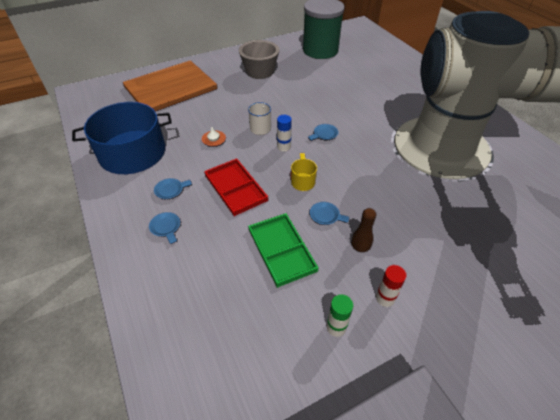

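The top picture shows the red-capped jar (125,262), green-capped jar (126,206), pestle (193,281), cup (303,272) with its tab to the lower right, mug (424,268) with its handle to the lower right, and blue jar (376,280). The trays are red (328,200) and green (228,207), each with the small compartment on the left (+y).

Spoon rests in the top picture are at (308,119), (355,135), (246,268) and (369,345). The one meant is (246,268): it has the smallest column, so it is farthest to the robot's left. It stays put, as do the others.

```bash
cat > h.py <<'E'
from workcell import *
import cv2,numpy as np
def cloud(name,d,info=None):
    i=info or camera_info(name);K=i['K'];v,u=np.indices(d.shape)
    c=np.stack([(u-K[0,2])/K[0,0]*d,(v-K[1,2])/K[1,1]*d,d],-1)
    return (c-i['t'])@i['R']
def circ(P):
    A=np.c_[2*P,np.ones(len(P))];x=np.linalg.lstsq(A,(P**2).sum(1),rcond=None)[0]
    return x[:2],np.sqrt(x[2]+x[:2]@x[:2])
def go(x,y,zgrasp,yaw):
    """deltas in tool axes to put grasp point at x,y,z with tool y axis at world angle yaw deg (mod 180)"""
    s=get_state();R=s['ee_rot'];p=np.array([x,y,zgrasp+60.])
    d=R.T@(p-s['tool_pos'])/1000
    cur=np.degrees(np.arctan2(R[1,1],R[0,1]));t=(yaw-cur+90)%180-90
    print('pos',s['tool_pos'].round(1),'q6',s['qpos'][5].round(1),'yawcur',cur.round(1),'d',d.round(4),'turn(tool)',np.radians(-t).round(3))
E
python3 - <<'E'
from h import *
for n in['top','scene']:
    d=np.load(f'pics/{n}0.npy');W=cloud(n,d);p=cv2.imread(f'pics/{n}0.png');H=cv2.cvtColor(p,cv2.COLOR_BGR2HSV)
    h,s,v=[H[...,k].astype(int) for k in range(3)]
    z=W[...,2]; ok=(d>0)&(W[...,0]>200)&(abs(W[...,1])<600)
    red=((h<6)|(h>174))&(s>150);gr=(h>50)&(h<75)&(s>120);bl=(h>100)&(h<125)&(s>120);ye=(h>20)&(h<33)&(s>120)
    def box(u0,v0,r=30):
        m=np.zeros(d.shape,bool);m[max(v0-r,0):v0+r,max(u0-r,0):u0+r]=1;return m
    C={'top':dict(red=(125,262),green=(126,206),blue=(376,280),pest=(193,281),cup=(303,272),mug=(424,268)),
       'scene':dict(red=(393,280),green=(341,310),blue=(285,125),pest=(366,225),cup=(303,175),mug=(260,118))}[n]
    print(n,'table z',np.median(z[ok&(abs(z)<15)]))
    for k,c in C.items():
        m=ok&box(*c)
        if k in('red','green','blue'): m&={'red':red,'green':gr,'blue':bl}[k]&(z>96)&(z<106)
        elif k=='pest': m&=(z>113)&(z<126)
        elif k=='cup': m&=ye&(z>51)&(z<60)
        else: m&=(z>65)&(z<75)&box(c[0],c[1],24)
        P=W[m]
        if len(P)<6: print(k,len(P));continue
        mn,mx=P[:,:2].min(0),P[:,:2].max(0)
        c0,r=circ(P[:,:2])
        if k in('cup','mug'):
            for _ in range(10):
                q=abs(np.linalg.norm(P[:,:2]-c0,axis=1)-(33 if k=='cup' else 32))<4
                if q.sum()<6:break
                c0,r=circ(P[q,:2])
        print(k,len(P),'mid',((mn+mx)/2).round(1),'size',(mx-mn).round(1),'mean',P.mean(0).round(1),'circ',c0.round(1),r.round(1))
        if k in('cup','mug'):
            M=ok&box(*c,r=35)&(z>(40 if k=='cup' else 28))&(z<(60 if k=='cup' else 62))
            Q=W[M][:,:2]-c0;rr=np.linalg.norm(Q,axis=1);f=(rr>40)&(rr<62);a=Q[f].mean(0);print('  handle ang',f.sum(),np.degrees(np.arctan2(a[1],a[0])).round(1))
    for k,m,lo in(('redtray',red,(328,200)),('greentray',gr,(228,207))):
        if n=='scene': lo=(236,187) if k=='redtray' else (283,249)
        m=m&ok&box(*lo,r=48)&(z>13)&(z<24);P=W[m][:,:2].astype(np.float32)
        print(k,len(P),cv2.minAreaRect(P),W[m][:,2].mean())
    for c in([(308,119),(355,135),(246,268),(369,345)] if n=='top' else []):
        P=W[ok&box(*c,r=25)&bl&(z>4)&(z<25)];print('rest',c,P.mean(0).round(0))
E
```

```text
top table z -0.57734393614073
red 268 mid [448. 322.] size [37.8 39. ] mean [448.2 322.4  99.3] circ [448.3 322.3] 14.2
green 247 mid [573.1 329.9] size [37.4 38.4] mean [573.  329.9  99.3] circ [573.1 329.9] 13.9
blue 259 mid [ 413.4 -207. ] size [38.  36.6] mean [ 413.5 -206.9   99.5] circ [ 413.5 -207. ] 13.9
pest 148 mid [414.7 186.2] size [26.7 28.7] mean [414.7 185.4 117.8] circ [414.9 185.6] 10.0
cup 153 mid [435.4 -65.6] size [67.6 85.1] mean [426.6 -71.6  53.8] circ [434.8 -55.4] 32.5
  handle ang 56 -114.4
mug 167 mid [ 437.8 -318.7] size [65.4 67. ] mean [ 438.  -321.    69.2] circ [ 438.1 -318.2] 31.8
  handle ang 45 -136.4
redtray 572 ((603.46044921875, -117.45321655273438), (100.33505249023438, 171.2528839111328), 4.998153209686279) 17.068416585640275
greentray 565 ((585.7678833007812, 115.31382751464844), (170.3229522705078, 100.92071533203125), 86.63156127929688) 16.902830837048867
rest (308, 119) [806. -67.   8.]
rest (355, 135) [ 759. -184.    8.]
rest (246, 268) [442.  76.   8.]
rest (369, 345) [ 278. -203.    9.]
scene table z 0.5455920855029409
red 283 mid [449.8
[... 229 characters left out ...]
04.1  100.3] circ [ 415.6 -204.8] 13.9
pest 120 mid [415.6 188.3] size [27.9 26. ] mean [417.4 189.7 118.6] circ [416.4 188.8] 9.9
cup 130 mid [435.9 -63.4] size [66.4 90.7] mean [431.8 -61.9  54.2] circ [435.3 -53.7] 32.5
  handle ang 24 -114.5
mug 142 mid [ 437.7 -272.3] size [ 66.8 159.3] mean [ 436.4 -302.5   69.2] circ [ 437.9 -317.3] 31.8
  handle ang 0 nan
redtray 443 ((605.0274658203125, -115.38325500488281), (98.0747299194336, 171.17645263671875), 4.843272686004639) 17.482016641728467
greentray 609 ((586.6426391601562, 116.68255615234375), (170.8242645263672, 99.00956726074219), 86.7373046875) 17.503757084138805<stdin>:30: RuntimeWarning: Mean of empty slice.
  ret = um.true_divide(
```

```bash
cat > plan.py <<'E'
import sys
from h import *
def plan(*wps):
    """waypoints (x,y,zgrasp,yaw of tool y deg): tool-axis shift/turn per 5-row call, as absolute increments for each call"""
    s=get_state();p=s['tool_pos']-[0,0,60];R=s['ee_rot'];a=np.degrees(np.arctan2(R[1,1],R[0,1]))
    print('at',p.round(1),'yaw',a.round(1),'q6',s['qpos'][5].round(1),'t',round(s['time_s'],1),'grip',s['grip_width'].round(1),'F',np.round(s['contact_force'],1))
    for w in wps:
        q=np.array(w[:3],float);da=(w[3]-a+180)%360-180
        n=max(1,int(np.ceil(max(np.linalg.norm(q-p)/170,abs(da)/30))))
        for i in range(n):
            A=np.radians(a);e=(q-p)/n
            d=[-np.sin(A)*e[0]+np.cos(A)*e[1],np.cos(A)*e[0]+np.sin(A)*e[1],-e[2]]
            print(w,np.round(np.array(d)/1000,3),'turn',round(-np.radians(da/n),3));a+=da/n
        p=q
if __name__=='__main__': plan(*eval(sys.argv[1]))
E
python3 plan.py "[(435,-54.5,150,-24.5),(435,-54.5,44,-24.5)]"
```

```text
Traceback (most recent call last):
  File "plan.py", line 15, in <module>
    if __name__=='__main__': plan(*eval(sys.argv[1]))
                             ~~~~^^^^^^^^^^^^^^^^^^^^
  File "plan.py", line 6, in plan
    print('at',p.round(1),'yaw',a.round(1),'q6',s['qpos'][5].round(1),'t',round(s['time_s'],1),'grip',s['grip_width'].round(1),'F',np.round(s['contact_force'],1))
                                                                                                      ^^^^^^^^^^^^^^^^^^^^^
AttributeError: 'float' object has no attribute 'round'
```

```bash
sed -i "s/s\['grip_width'\].round(1)/round(s['grip_width'],1)/" plan.py
python3 plan.py "[(435,-54.5,150,-24.5),(435,-54.5,44,-24.5)]"
```

```text
at [242.5 575.7 231.7] yaw 67.2 q6 -5.5 t 0.1 grip 90.8 F [-0.3  1.2 -1. ]
(435, -54.5, 150, -24.5) [-0.106 -0.127  0.02 ] turn 0.4
(435, -54.5, 150, -24.5) [-0.146 -0.075  0.02 ] turn 0.4
(435, -54.5, 150, -24.5) [-0.164 -0.012  0.02 ] turn 0.4
(435, -54.5, 150, -24.5) [-0.156  0.052  0.02 ] turn 0.4
(435, -54.5, 44, -24.5) [0.    0.    0.106] turn -0.0
```

The manual's scale: shifts go in shares of 750 mm and turns go in shares of 4 rad. Converting my numbers, -0.127 m / 0.75 = -0.1693, -0.106 m / 0.75 = -0.1413, 0.4 rad / 4 = 0.1.

>>> play_rows(
  plan=[1,-0.1413,-0.1693,0.0267,0.1,1,-0.1413,-0.1693,0.0267,0.1,1,-0.1413,-0.1693,0.0267,0.1,1,-0.1413,-0.1693,0.0267,0.1,1,-0.1413,-0.1693,0.0267,0.1],
  grip_force=15,
)

```text
time_s: 0.52
tool_pos: [291.3, 411.7, 271.0]
ee_rot: [[-0.694, 0.72, -0.002], [0.72, 0.694, -0.004], [-0.002, -0.005, -1.0]]
contact_force: [0.5, 2.3, 0.0]
grip_width: 91.1
gripper_force: 0.0
```

In the tool's units: -0.146 m / 0.75 = -0.1947, -0.075 m / 0.75 = -0.1, 0.4 rad / 4 = 0.1.

>>> play_rows(
  plan=[1,-0.1947,-0.1,0.0267,0.1,1,-0.1947,-0.1,0.0267,0.1,1,-0.1947,-0.1,0.0267,0.1,1,-0.1947,-0.1,0.0267,0.1,1,-0.1947,-0.1,0.0267,0.1],
)

```text
time_s: 0.93
tool_pos: [339.8, 255.5, 251.4]
ee_rot: [[-0.358, 0.934, -0.002], [0.934, 0.358, -0.002], [-0.002, -0.003, -1.0]]
contact_force: [0.4, 1.1, 0.9]
grip_width: 91.0
gripper_force: 0.0
```

In the tool's units: -0.164 m / 0.75 = -0.2187, 0.02 m / 0.75 = 0.0267, 0.4 rad / 4 = 0.1.

>>> play_rows(
  plan=[1,-0.2187,-0.016,0.0267,0.1,1,-0.2187,-0.016,0.0267,0.1,1,-0.2187,-0.016,0.0267,0.1,1,-0.2187,-0.016,0.0267,0.1,1,-0.2187,-0.016,0.0267,0.1],
)

```text
time_s: 1.35
tool_pos: [389.3, 98.2, 231.7]
ee_rot: [[0.036, 0.999, 0.0], [0.999, -0.036, -0.001], [-0.001, 0.0, -1.0]]
contact_force: [0.9, 0.2, -0.5]
grip_width: 91.5
gripper_force: 0.0
```

In the tool's units: -0.156 m / 0.75 = -0.208, 0.052 m / 0.75 = 0.0693, 0.4 rad / 4 = 0.1.

>>> play_rows(
  plan=[1,-0.208,0.0693,0.0267,0.1,1,-0.208,0.0693,0.0267,0.1,1,-0.208,0.0693,0.0267,0.1,1,-0.208,0.0693,0.0267,0.1,1,-0.208,0.0693,0.0267,0.1],
)

```text
time_s: 1.77
tool_pos: [437.6, -59.3, 211.7]
ee_rot: [[0.42, 0.907, 0.002], [0.907, -0.42, -0.002], [-0.001, 0.002, -1.0]]
contact_force: [0.3, 0.9, 0.7]
grip_width: 91.1
gripper_force: 0.0
```

```bash
python3 plan.py "[(435,-54.5,44,-24.5)]"; python3 - <<'E'
from h import *
p,d=camera('wrist');i=camera_info('wrist');cv2.imwrite('pics/w1.png',p[:,:,::-1])
W=cloud('wrist',d,i);H=cv2.cvtColor(p,cv2.COLOR_RGB2HSV);m=(H[...,0]>20)&(H[...,0]<33)&(H[...,1]>120)&(W[...,2]>50)&(W[...,2]<60)
P=W[m][:,:2];c=np.array([435,-54.5])
for _ in range(10):
    q=abs(np.linalg.norm(P-c,axis=1)-33)<4;c,r=circ(P[q])
print(c,r,m.sum());Q=P-c;f=np.linalg.norm(Q,axis=1)>42;a=Q[f].mean(0);print(np.degrees(np.arctan2(a[1],a[0])))
E
```

```text
at [437.6 -59.3 151.7] yaw -24.9 q6 9.5 t 1.8 grip 91.1 F [0.3 0.9 0.7]
(435, -54.5, 44, -24.5) [ 0.003 -0.004  0.108] turn -0.006
[431.60699934 -50.1893627 ] 32.423044275250156 1681
-114.36201897799484
```

```bash
python3 - <<'E'
from h import *
for k in range(3):
    camera('top')
i=camera_info('wrist');p,d=camera('wrist');cv2.imwrite('pics/w1.png',p[:,:,::-1])
W=cloud('wrist',d,i);H=cv2.cvtColor(p,cv2.COLOR_RGB2HSV);m=(H[...,0]>20)&(H[...,0]<33)&(H[...,1]>120)&(W[...,2]>50)&(W[...,2]<60)
P=W[m][:,:2];c=np.array([435,-54.5])
for _ in range(10):
    q=abs(np.linalg.norm(P-c,axis=1)-33)<4;c,r=circ(P[q])
print(c,r,m.sum())
E
python3 plan.py "[(435,-54.5,44,-24.5)]"
```

```text
[433.16622664 -52.93378279] 32.40533059073773 1675
at [434.8 -52.7 152.2] yaw -24.4 q6 9.7 t 2.0 grip 91.5 F [ 0.5  0.2 -0.3]
(435, -54.5, 44, -24.5) [-0.002  0.001  0.108] turn 0.001
```

View pics/w1.png

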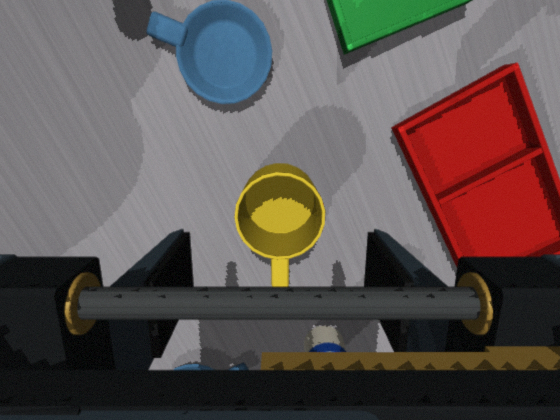

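The wrist picture shows the cup at (280,215), midway between the fingers at columns 190 and 368, with its tab pointing straight down the picture. I'll descend and grip.

In the tool's units: 0.108 m / 0.75 = 0.144, -0.001 m / 0.75 = -0.0013.

>>> play_rows(
  plan=[1,-0.0013,0,0.048,0,1,-0.0013,0,0.096,0,1,-0.0013,0,0.1267,0,1,-0.0013,0,0.144,0,1,-0.0013,0,0.144,0],
)

```text
time_s: 2.43
tool_pos: [433.6, -53.1, 102.3]
ee_rot: [[0.413, 0.911, -0.004], [0.911, -0.413, 0.001], [-0.001, -0.004, -1.0]]
contact_force: [-0.9, -0.2, 0.3]
grip_width: 91.0
gripper_force: 0.0
```

>>> play_rows(
  plan=[-1,0,0,0,0,-1,0,0,0,0,-1,0,0,0,0,-1,0,0,0,0,-1,0,0,0,0],
  grip_force=15,
)

```text
time_s: 2.85
tool_pos: [435.2, -54.6, 105.1]
ee_rot: [[0.415, 0.91, 0.002], [0.91, -0.415, -0.0], [0.0, 0.002, -1.0]]
contact_force: [-0.3, 2.8, 13.2]
grip_width: 66.4
gripper_force: 15.0
```

>>> play_rows(
  plan=[-1,0,0,0,0,-1,0,0,0,0,-1,0,0,0,0],
)

```text
time_s: 3.1
tool_pos: [435.2, -54.6, 105.1]
ee_rot: [[0.415, 0.91, 0.002], [0.91, -0.415, -0.0], [0.0, 0.002, -1.0]]
contact_force: [-1.0, 3.1, 12.5]
grip_width: 65.6
gripper_force: 15.0
```

```bash
python3 plan.py "[(435,-54.5,100,-24.5),(607,-152,100,-24.5),(607,-152,49,-24.5)]"
```

```text
at [435.2 -54.6  45.1] yaw -24.5 q6 9.5 t 3.1 grip 65.6 F [-1.   3.1 12.5]
(435, -54.5, 100, -24.5) [ 0.    -0.    -0.055] turn -0.0
(607, -152, 100, -24.5) [-0.009  0.098 -0.   ] turn -0.0
(607, -152, 100, -24.5) [-0.009  0.098 -0.   ] turn -0.0
(607, -152, 49, -24.5) [0.    0.    0.051] turn -0.0
```

In the tool's units: -0.055 m / 0.75 = -0.0733, -0.04 m / 0.75 = -0.0533.

>>> play_rows(
  plan=[-1,0,0,-0.0133,0,-1,0,0,-0.0333,0,-1,0,0,-0.0533,0,-1,0,0,-0.0733,0,-1,0,0,-0.0733,0],
)

```text
time_s: 3.52
tool_pos: [435.7, -54.9, 161.6]
ee_rot: [[0.415, 0.91, 0.004], [0.91, -0.415, -0.001], [0.001, 0.004, -1.0]]
contact_force: [0.7, -0.7, -1.5]
grip_width: 66.2
gripper_force: 15.0
```

```bash
python3 plan.py "[(607,-152,100,-24.5)]"; python3 - <<'E'
from h import *
p,d=camera('scene');q,_=camera('wrist')
cv2.imwrite('pics/s2.png',np.hstack([cv2.resize(p[90:290,180:420],None,fx=2,fy=2)])[:,:,::-1])
E
```

```text
at [435.7 -54.9 101.6] yaw -24.5 q6 9.5 t 3.5 grip 66.2 F [ 0.7 -0.7 -1.5]
(607, -152, 100, -24.5) [-0.009  0.098  0.001] turn -0.0
(607, -152, 100, -24.5) [-0.009  0.098  0.001] turn -0.0
```

View pics/s2.png

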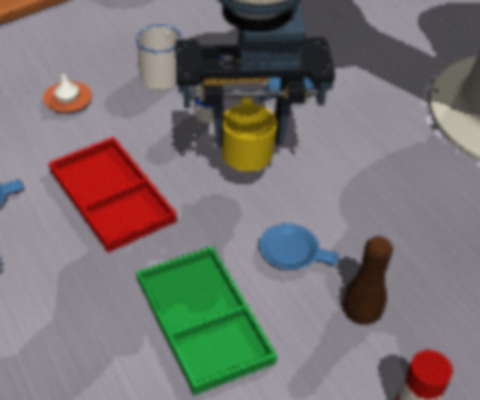

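The crop shows the cup (248,140) lifted and level in the gripper. I'll carry it to the red large compartment.

In the tool's units: 0.14 m / 0.75 = 0.1867, 0.11 m / 0.75 = 0.1467.

>>> play_rows(
  plan=[-1,-0.0027,0.0267,0,0,-1,-0.0067,0.0667,0,0,-1,-0.0107,0.1067,0,0,-1,-0.0133,0.1467,0,0,-1,-0.0173,0.1867,0,0],
)

```text
time_s: 4.03
tool_pos: [557.5, -125.1, 158.2]
ee_rot: [[0.415, 0.91, -0.001], [0.91, -0.415, 0.0], [-0.0, -0.001, -1.0]]
contact_force: [-0.5, 1.6, -0.7]
grip_width: 65.9
gripper_force: 15.0
```

In the tool's units: 0.056 m / 0.75 = 0.0747, 0.046 m / 0.75 = 0.0613.

>>> play_rows(
  plan=[-1,-0.0027,0.0347,0,0,-1,-0.0053,0.0613,0,0,-1,-0.0067,0.0747,0,0,-1,-0.0067,0.0747,0,0,-1,-0.0067,0.0747,0,0],
)

```text
time_s: 4.45
tool_pos: [605.1, -152.2, 157.9]
ee_rot: [[0.415, 0.91, -0.002], [0.91, -0.415, 0.001], [-0.0, -0.002, -1.0]]
contact_force: [-0.2, 0.2, -0.6]
grip_width: 65.9
gripper_force: 15.0
```

```bash
python3 plan.py "[(607,-152,50,-24.5)]"
```

```text
at [ 605.1 -152.2   97.9] yaw -24.5 q6 4.9 t 4.5 grip 65.9 F [-0.2  0.2 -0.6]
(607, -152, 50, -24.5) [0.001 0.002 0.048] turn -0.001
```

In the tool's units: 0.047 m / 0.75 = 0.0627, 0.002 m / 0.75 = 0.0027.

>>> play_rows(
  plan=[-1,0.0013,0.0027,0.02,0,-1,0.0013,0.0027,0.04,0,-1,0.0013,0.0027,0.0533,0,-1,0.0013,0.0027,0.06,0,-1,0.0013,0.0027,0.0627,0],
)

```text
time_s: 4.87
tool_pos: [606.9, -151.8, 111.3]
ee_rot: [[0.415, 0.91, -0.002], [0.91, -0.415, 0.001], [-0.0, -0.002, -1.0]]
contact_force: [0.9, -0.5, 0.5]
grip_width: 66.1
gripper_force: 15.0
```

In the tool's units: 0.001 m / 0.75 = 0.0013.

>>> play_rows(
  plan=[-1,0,0,0.0013,0,-1,0,0,0.0013,0,-1,0,0,0.0013,0],
)

```text
time_s: 5.12
tool_pos: [608.1, -152.3, 111.8]
ee_rot: [[0.415, 0.91, 0.001], [0.91, -0.415, -0.0], [0.0, 0.001, -1.0]]
contact_force: [-0.4, 0.2, -0.3]
grip_width: 65.8
gripper_force: 15.0
```

>>> play_rows(
  plan=[-1,0,0,0.0013,0,-1,0,0,0.0013,0,-1,0,0,0.0013,0],
)

```text
time_s: 5.37
tool_pos: [607.9, -152.3, 110.4]
ee_rot: [[0.415, 0.91, 0.0], [0.91, -0.415, -0.0], [0.0, 0.0, -1.0]]
contact_force: [0.3, 0.5, 0.1]
grip_width: 65.7
gripper_force: 15.0
```

In the tool's units: -0.001 m / 0.75 = -0.0013.

>>> play_rows(
  plan=[-1,-0.0013,-0.0013,0.0013,0,-1,-0.0013,-0.0013,0.0013,0,-1,-0.0013,-0.0013,0.0013,0],
)

```text
time_s: 5.62
tool_pos: [606.5, -152.8, 109.3]
ee_rot: [[0.415, 0.91, 0.0], [0.91, -0.415, -0.0], [-0.0, 0.0, -1.0]]
contact_force: [-0.3, 0.6, 0.3]
grip_width: 65.7
gripper_force: 15.0
```

In the tool's units: 0.001 m / 0.75 = 0.0013.

>>> play_rows(
  plan=[-1,0,0,0.0013,0,-1,0,0,0.0013,0,-1,0,0,0.0013,0],
)

```text
time_s: 5.87
tool_pos: [606.4, -152.8, 108.8]
ee_rot: [[0.415, 0.91, 0.0], [0.91, -0.415, -0.0], [-0.0, 0.0, -1.0]]
contact_force: [-4.8, -0.3, 10.9]
grip_width: 66.0
gripper_force: 15.0
```

Contact at 108.8. I'll release and rise.

>>> play_rows(
  plan=[1,0,0,0,0,1,0,0,0,0,1,0,0,0,0,1,0,0,0,0,1,0,0,0,0],
)

```text
time_s: 6.28
tool_pos: [606.5, -152.7, 108.1]
ee_rot: [[0.415, 0.91, -0.0], [0.91, -0.415, 0.0], [0.0, -0.0, -1.0]]
contact_force: [0.2, 0.1, -0.5]
grip_width: 91.0
gripper_force: 0.0
```

In the tool's units: -0.125 m / 0.75 = -0.1667, -0.1 m / 0.75 = -0.1333.

>>> play_rows(
  plan=[1,0,0,-0.0267,0,1,0,0,-0.08,0,1,0,0,-0.1333,0,1,0,0,-0.1667,0,1,0,0,-0.1667,0],
)

```text
time_s: 6.7
tool_pos: [608.6, -153.4, 239.0]
ee_rot: [[0.415, 0.91, 0.008], [0.91, -0.415, -0.003], [0.001, 0.008, -1.0]]
contact_force: [1.7, -1.0, 0.6]
grip_width: 90.9
gripper_force: 0.0
```

```bash
python3 plan.py "[(500,250,175,40),(449.5,323.5,175,60),(449.5,323.5,78,60)]"
```

```text
at [ 608.6 -153.4  179. ] yaw -24.5 q6 4.9 t 6.7 grip 90.9 F [ 1.7 -1.   0.6]
(500, 250, 175, 40) [ 0.107 -0.089  0.001] turn -0.375
(500, 250, 175, 40) [ 0.132 -0.043  0.001] turn -0.375
(500, 250, 175, 40) [0.139 0.008 0.001] turn -0.375
(449.5, 323.5, 175, 60) [ 0.089  0.009 -0.   ] turn -0.349
(449.5, 323.5, 78, 60) [0.    0.    0.097] turn -0.0
```

In the tool's units: 0.107 m / 0.75 = 0.1427, -0.089 m / 0.75 = -0.1187, -0.375 rad / 4 = -0.0938.

>>> play_rows(
  plan=[1,0.1427,-0.1187,0.0013,-0.0938,1,0.1427,-0.1187,0.0013,-0.0938,1,0.1427,-0.1187,0.0013,-0.0938,1,0.1427,-0.1187,0.0013,-0.0938,1,0.1427,-0.1187,0.0013,-0.0938],
)

```text
time_s: 7.12
tool_pos: [568.6, -15.2, 232.0]
ee_rot: [[0.05, 0.999, -0.001], [0.999, -0.05, 0.001], [0.001, -0.001, -1.0]]
contact_force: [0.4, -0.2, 0.1]
grip_width: 91.0
gripper_force: 0.0
```

In the tool's units: 0.132 m / 0.75 = 0.176, 0.001 m / 0.75 = 0.0013, -0.375 rad / 4 = -0.0938.

>>> play_rows(
  plan=[1,0.176,-0.0573,0.0013,-0.0938,1,0.176,-0.0573,0.0013,-0.0938,1,0.176,-0.0573,0.0013,-0.0938,1,0.176,-0.0573,0.0013,-0.0938,1,0.176,-0.0573,0.0013,-0.0938],
)

```text
time_s: 7.53
tool_pos: [533.2, 118.1, 231.0]
ee_rot: [[-0.319, 0.948, -0.001], [0.948, 0.319, 0.0], [0.001, -0.0, -1.0]]
contact_force: [-0.1, -0.8, -0.0]
grip_width: 91.4
gripper_force: 0.0
```

In the tool's units: 0.139 m / 0.75 = 0.1853, 0.001 m / 0.75 = 0.0013, -0.375 rad / 4 = -0.0938.

>>> play_rows(
  plan=[1,0.1853,0.0107,0.0013,-0.0938,1,0.1853,0.0107,0.0013,-0.0938,1,0.1853,0.0107,0.0013,-0.0938,1,0.1853,0.0107,0.0013,-0.0938,1,0.1853,0.0107,0.0013,-0.0938],
)

```text
time_s: 7.95
tool_pos: [497.4, 252.2, 230.0]
ee_rot: [[-0.643, 0.765, 0.0], [0.765, 0.643, 0.0], [0.0, 0.0, -1.0]]
contact_force: [-0.4, 0.2, -0.6]
grip_width: 91.2
gripper_force: 0.0
```

In the tool's units: 0.089 m / 0.75 = 0.1187, 0.009 m / 0.75 = 0.012, -0.349 rad / 4 = -0.0873.

>>> play_rows(
  plan=[1,0.1187,0.012,0,-0.0873,1,0.1187,0.012,0,-0.0873,1,0.1187,0.012,0,-0.0873,1,0.1187,0.012,0,-0.0873,1,0.1187,0.012,0,-0.0873],
)

```text
time_s: 8.37
tool_pos: [448.2, 323.2, 230.1]
ee_rot: [[-0.864, 0.504, 0.0], [0.504, 0.864, -0.0], [-0.0, -0.0, -1.0]]
contact_force: [-0.6, 0.0, -0.8]
grip_width: 91.0
gripper_force: 0.0
```

```bash
python3 - <<'E'
from h import *
# settle and check where the cup landed
for k in range(3): p,d=camera('top')
W=cloud('top',d);H=cv2.cvtColor(p,cv2.COLOR_RGB2HSV);m=(H[...,0]>20)&(H[...,0]<33)&(H[...,1]>120)&(W[...,2]>55)&(W[...,2]<64)&(W[...,0]>540)
P=W[m][:,:2];c=np.array([607,-152.])
for _ in range(10):
    q=abs(np.linalg.norm(P-c,axis=1)-33)<4;c,r=circ(P[q])
print(c,r,m.sum(),W[m][q][:,2].mean())
E
python3 plan.py "[(449.5,323.5,78,60)]"
```

```text
[ 605.92257473 -153.70321626] 32.440550548093405 130 58.24335650208391
at [448.5 322.7 170.1] yaw 59.7 q6 -30.1 t 8.5 grip 91.2 F [-0.4 -1.4  0.6]
(449.5, 323.5, 78, 60) [-0.     0.001  0.092] turn -0.006
```

>>> play_rows(
  plan=[1,0,0.0013,0.04,0,1,0,0.0013,0.08,0,1,0,0.0013,0.1067,0,1,0,0.0013,0.1213,0,1,0,0.0013,0.1213,0],
)

```text
time_s: 8.93
tool_pos: [447.7, 323.6, 137.3]
ee_rot: [[-0.864, 0.503, -0.003], [0.503, 0.864, -0.002], [0.002, -0.003, -1.0]]
contact_force: [-0.6, -0.8, 0.7]
grip_width: 91.1
gripper_force: 0.0
```

>>> play_rows(
  plan=[-1,0,0,0,0,-1,0,0,0,0,-1,0,0,0,0,-1,0,0,0,0,-1,0,0,0,0],
  grip_force=20,
)

```text
time_s: 9.35
tool_pos: [448.2, 325.1, 140.0]
ee_rot: [[-0.865, 0.501, 0.001], [0.501, 0.865, 0.001], [-0.001, 0.001, -1.0]]
contact_force: [0.0, 0.3, 0.1]
grip_width: 60.3
gripper_force: 0.0
```

>>> play_rows(
  plan=[-1,0,0,0,0,-1,0,0,0,0,-1,0,0,0,0,-1,0,0,0,0,-1,0,0,0,0],
)

```text
time_s: 9.77
tool_pos: [447.9, 324.9, 139.3]
ee_rot: [[-0.865, 0.501, 0.0], [0.501, 0.865, -0.0], [-0.0, 0.0, -1.0]]
contact_force: [-0.4, -1.5, 4.5]
grip_width: 39.8
gripper_force: 20.0
```

In the tool's units: -0.14 m / 0.75 = -0.1867, -0.12 m / 0.75 = -0.16.

>>> play_rows(
  plan=[-1,0,0,-0.0133,0,-1,0,0,-0.0533,0,-1,0,0,-0.1067,0,-1,0,0,-0.16,0,-1,0,0,-0.1867,0],
)

```text
time_s: 10.18
tool_pos: [448.6, 325.3, 284.2]
ee_rot: [[-0.865, 0.501, 0.004], [0.501, 0.865, 0.002], [-0.002, 0.004, -1.0]]
contact_force: [1.2, 0.9, -1.8]
grip_width: 39.6
gripper_force: 20.0
```

```bash
python3 plan.py "[(530,200,220,20),(606.5,-152.8,220,5)]"
```

```text
at [448.6 325.3 224.2] yaw 59.9 q6 -30.2 t 10.2 grip 39.6 F [ 1.2  0.9 -1.8]
(530, 200, 220, 20) [-0.067 -0.034  0.002] turn 0.349
(530, 200, 220, 20) [-0.074 -0.009  0.002] turn 0.349
(606.5, -152.8, 220, 5) [-0.119 -0.016 -0.   ] turn 0.087
(606.5, -152.8, 220, 5) [-0.12  -0.006 -0.   ] turn 0.087
(606.5, -152.8, 220, 5) [-0.12   0.005 -0.   ] turn 0.087
```

In the tool's units: -0.067 m / 0.75 = -0.0893, -0.034 m / 0.75 = -0.0453, 0.349 rad / 4 = 0.0873.

>>> play_rows(
  plan=[-1,-0.0267,-0.0133,0.0013,0.02,-1,-0.0533,-0.0267,0.0027,0.045,-1,-0.0893,-0.0453,0.0027,0.07,-1,-0.0893,-0.0453,0.0027,0.0873,-1,-0.0893,-0.0453,0.0027,0.0873],
)

```text
time_s: 10.6
tool_pos: [489.3, 260.8, 277.7]
ee_rot: [[-0.638, 0.77, 0.0], [0.77, 0.638, 0.0], [-0.0, 0.0, -1.0]]
contact_force: [-0.9, 0.2, -2.1]
grip_width: 39.7
gripper_force: 20.0
```

In the tool's units: -0.074 m / 0.75 = -0.0987, -0.06 m / 0.75 = -0.08, 0.349 rad / 4 = 0.0873.

>>> play_rows(
  plan=[-1,-0.0267,-0.0027,0.0027,0.02,-1,-0.0533,-0.0067,0.0027,0.045,-1,-0.08,-0.0093,0.0027,0.07,-1,-0.0987,-0.012,0.0027,0.0873,-1,-0.0987,-0.012,0.0027,0.0873],
)

```text
time_s: 11.02
tool_pos: [530.3, 198.2, 275.5]
ee_rot: [[-0.339, 0.941, 0.0], [0.941, 0.339, -0.0], [-0.0, 0.0, -1.0]]
contact_force: [0.3, 0.4, -2.6]
grip_width: 39.5
gripper_force: 20.0
```

In the tool's units: -0.119 m / 0.75 = -0.1587, -0.095 m / 0.75 = -0.1267, 0.087 rad / 4 = 0.0218.

>>> play_rows(
  plan=[-1,-0.0267,-0.004,0,0.005,-1,-0.06,-0.008,0,0.01,-1,-0.0933,-0.012,0,0.015,-1,-0.1267,-0.0173,0,0.02,-1,-0.1587,-0.0213,0,0.0218],
)

```text
time_s: 11.43
tool_pos: [554.5, 82.0, 275.5]
ee_rot: [[-0.262, 0.965, -0.0], [0.965, 0.262, 0.0], [0.0, -0.0, -1.0]]
contact_force: [0.7, 0.6, -1.5]
grip_width: 39.5
gripper_force: 20.0
```

In the tool's units: -0.12 m / 0.75 = -0.16, -0.1 m / 0.75 = -0.1333, 0.087 rad / 4 = 0.0218.

>>> play_rows(
  plan=[-1,-0.0333,-0.0013,0,0.005,-1,-0.0667,-0.0027,0,0.01,-1,-0.1,-0.0053,0,0.015,-1,-0.1333,-0.0067,0,0.02,-1,-0.16,-0.008,0,0.0218],
)

```text
time_s: 11.85
tool_pos: [580.2, -35.8, 275.5]
ee_rot: [[-0.176, 0.984, -0.0], [0.984, 0.176, 0.0], [0.0, -0.0, -1.0]]
contact_force: [0.3, 0.0, -1.2]
grip_width: 39.4
gripper_force: 20.0
```

In the tool's units: -0.12 m / 0.75 = -0.16, -0.11 m / 0.75 = -0.1467, 0.087 rad / 4 = 0.0218.

>>> play_rows(
  plan=[-1,-0.04,0.0013,0,0.005,-1,-0.08,0.0027,0,0.0125,-1,-0.12,0.004,0,0.02,-1,-0.1467,0.0053,0,0.0218,-1,-0.16,0.0067,0,0.0218],
)

```text
time_s: 12.27
tool_pos: [606.2, -154.0, 275.4]
ee_rot: [[-0.089, 0.996, 0.0], [0.996, 0.089, -0.0], [-0.0, 0.0, -1.0]]
contact_force: [-0.6, 0.4, -1.9]
grip_width: 39.5
gripper_force: 20.0
```

>>> play_rows(
  plan=[-1,0,0,0,0,-1,0,0,0,0],
)

```text
time_s: 12.43
tool_pos: [605.7, -151.7, 275.2]
ee_rot: [[-0.089, 0.996, -0.0], [0.996, 0.089, 0.001], [0.001, -0.0, -1.0]]
contact_force: [0.3, -0.4, -1.4]
grip_width: 39.7
gripper_force: 20.0
```

```bash
python3 plan.py "[(606.5,-152.8,89,5)]"; python3 - <<'E'
from h import *
p,d=camera('top');W=cloud('top',d);H=cv2.cvtColor(p,cv2.COLOR_RGB2HSV)
q,_=camera('scene');cv2.imwrite('pics/s3.png',cv2.resize(q[60:260,150:390],None,fx=2.5,fy=2.5)[:,:,::-1])
E
```

```text
at [ 605.7 -151.7  215.2] yaw 5.1 q6 -24.7 t 12.4 grip 39.7 F [ 0.3 -0.4 -1.4]
(606.5, -152.8, 89, 5) [-0.001  0.001  0.126] turn 0.002
```

View pics/s3.png

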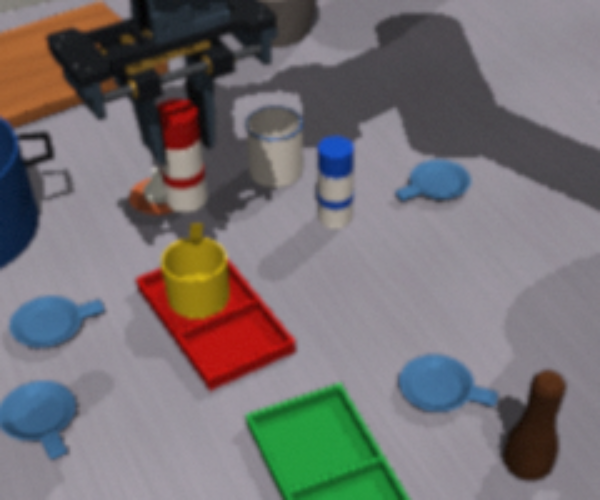

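The crop shows the cup standing flat in the red large compartment (196,280) and the red-capped jar upright in the gripper above it (183,155). I'll lower it in.

In the tool's units: 0.11 m / 0.75 = 0.1467, -0.001 m / 0.75 = -0.0013.

>>> play_rows(
  plan=[-1,-0.0013,0.0013,0.0333,0,-1,-0.0013,0.0013,0.0667,0,-1,-0.0013,0.0013,0.1,0,-1,-0.0013,0.0013,0.1267,0,-1,-0.0013,0.0013,0.1467,0],
)

```text
time_s: 12.95
tool_pos: [606.2, -151.9, 163.5]
ee_rot: [[-0.089, 0.996, -0.002], [0.996, 0.089, 0.001], [0.001, -0.002, -1.0]]
contact_force: [-0.8, -0.2, -1.5]
grip_width: 39.3
gripper_force: 20.0
```

In the tool's units: 0.015 m / 0.75 = 0.02, 0.013 m / 0.75 = 0.0173.

>>> play_rows(
  plan=[-1,0,0,0.0107,0,-1,0,0,0.0173,0,-1,0,0,0.02,0,-1,0,0,0.02,0,-1,0,0,0.02,0],
)

```text
time_s: 13.37
tool_pos: [607.4, -153.6, 151.1]
ee_rot: [[-0.087, 0.996, 0.001], [0.996, 0.087, -0.0], [-0.001, 0.001, -1.0]]
contact_force: [-0.3, 1.1, -1.3]
grip_width: 39.5
gripper_force: 20.0
```

In the tool's units: 0.001 m / 0.75 = 0.0013.

>>> play_rows(
  plan=[-1,0,0,0.0013,0,-1,0,0,0.0013,0,-1,0,0,0.0013,0],
)

```text
time_s: 13.62
tool_pos: [607.1, -153.7, 149.6]
ee_rot: [[-0.087, 0.996, 0.001], [0.996, 0.087, -0.0], [-0.0, 0.001, -1.0]]
contact_force: [0.4, -0.1, -1.4]
grip_width: 39.4
gripper_force: 20.0
```

>>> play_rows(
  plan=[-1,0,0,0.0013,0,-1,0,0,0.0013,0,-1,0,0,0.0013,0],
)

```text
time_s: 13.87
tool_pos: [606.9, -153.7, 148.2]
ee_rot: [[-0.087, 0.996, -0.0], [0.996, 0.087, 0.0], [0.0, -0.0, -1.0]]
contact_force: [-0.3, -0.4, -0.8]
grip_width: 39.5
gripper_force: 20.0
```

In the tool's units: 0.001 m / 0.75 = 0.0013.

>>> play_rows(
  plan=[-1,0,0,0.0013,0,-1,0,0,0.0013,0,-1,0,0,0.0013,0],
)

```text
time_s: 14.12
tool_pos: [607.1, -153.7, 147.4]
ee_rot: [[-0.087, 0.996, 0.0], [0.996, 0.087, -0.0], [-0.0, 0.0, -1.0]]
contact_force: [-1.7, 0.0, 1.6]
grip_width: 39.6
gripper_force: 20.0
```

In the tool's units: 0.0005 m / 0.75 = 0.0007.

>>> play_rows(
  plan=[-1,0,0,0.0007,0,-1,0,0,0.0007,0,-1,0,0,0.0007,0],
)

```text
time_s: 14.37
tool_pos: [607.1, -153.8, 147.3]
ee_rot: [[-0.087, 0.996, 0.001], [0.996, 0.087, -0.0], [-0.0, 0.001, -1.0]]
contact_force: [-2.8, -0.3, 8.7]
grip_width: 39.7
gripper_force: 20.0
```

>>> play_rows(
  plan=[1,0,0,0,0,1,0,0,0,0,1,0,0,0,0,1,0,0,0,0,1,0,0,0,0],
)

```text
time_s: 14.78
tool_pos: [606.9, -153.6, 146.6]
ee_rot: [[-0.087, 0.996, -0.0], [0.996, 0.087, 0.0], [0.0, -0.0, -1.0]]
contact_force: [0.5, 0.7, -0.3]
grip_width: 70.1
gripper_force: 0.0
```

In the tool's units: -0.1 m / 0.75 = -0.1333, -0.07 m / 0.75 = -0.0933.

>>> play_rows(
  plan=[1,0,0,0,0,1,0,0,-0.0133,0,1,0,0,-0.0533,0,1,0,0,-0.0933,0,1,0,0,-0.1333,0],
)

```text
time_s: 15.2
tool_pos: [606.7, -153.5, 248.5]
ee_rot: [[-0.087, 0.996, -0.001], [0.996, 0.087, 0.0], [0.0, -0.0, -1.0]]
contact_force: [0.1, 0.9, 0.0]
grip_width: 91.1
gripper_force: 0.0
```

```bash
python3 plan.py "[(415.5,187,190,30),(415.5,187,95,30)]"
```

```text
at [ 606.7 -153.5  188.5] yaw 5.0 q6 -24.7 t 15.2 grip 91.1 F [0.1 0.9 0. ]
(415.5, 187, 190, 30) [ 0.119 -0.054 -0.001] turn -0.146
(415.5, 187, 190, 30) [ 0.125 -0.036 -0.001] turn -0.146
(415.5, 187, 190, 30) [ 0.129 -0.017 -0.001] turn -0.146
(415.5, 187, 95, 30) [0.    0.    0.095] turn -0.0
```

In the tool's units: 0.119 m / 0.75 = 0.1587, -0.054 m / 0.75 = -0.072, -0.146 rad / 4 = -0.0365.

>>> play_rows(
  plan=[1,0.1587,-0.072,-0.0013,-0.0365,1,0.1587,-0.072,-0.0013,-0.0365,1,0.1587,-0.072,-0.0013,-0.0365,1,0.1587,-0.072,-0.0013,-0.0365,1,0.1587,-0.072,-0.0013,-0.0365],
)

```text
time_s: 15.62
tool_pos: [541.6, -37.8, 248.7]
ee_rot: [[-0.233, 0.972, -0.0], [0.972, 0.233, 0.0], [0.0, 0.0, -1.0]]
contact_force: [1.5, 0.3, 0.3]
grip_width: 91.4
gripper_force: 0.0
```

In the tool's units: 0.125 m / 0.75 = 0.1667, -0.036 m / 0.75 = -0.048, -0.146 rad / 4 = -0.0365.

>>> play_rows(
  plan=[1,0.1667,-0.048,-0.0013,-0.0365,1,0.1667,-0.048,-0.0013,-0.0365,1,0.1667,-0.048,-0.0013,-0.0365,1,0.1667,-0.048,-0.0013,-0.0365,1,0.1667,-0.048,-0.0013,-0.0365],
)

```text
time_s: 16.03
tool_pos: [478.6, 74.7, 249.3]
ee_rot: [[-0.372, 0.928, 0.001], [0.928, 0.372, 0.0], [-0.0, 0.0, -1.0]]
contact_force: [0.2, -0.3, -1.2]
grip_width: 91.4
gripper_force: 0.0
```

In the tool's units: 0.129 m / 0.75 = 0.172, -0.001 m / 0.75 = -0.0013, -0.146 rad / 4 = -0.0365.

>>> play_rows(
  plan=[1,0.172,-0.0227,-0.0013,-0.0365,1,0.172,-0.0227,-0.0013,-0.0365,1,0.172,-0.0227,-0.0013,-0.0365,1,0.172,-0.0227,-0.0013,-0.0365,1,0.172,-0.0227,-0.0013,-0.0365],
)

```text
time_s: 16.45
tool_pos: [415.8, 188.1, 250.1]
ee_rot: [[-0.503, 0.864, 0.001], [0.864, 0.503, 0.0], [-0.0, 0.001, -1.0]]
contact_force: [-0.3, -0.7, 0.5]
grip_width: 91.3
gripper_force: 0.0
```

```bash
python3 - <<'E'
from h import *
for k in range(3): p,d=camera('top')
q,_=camera('scene')
W=cloud('top',d);H=cv2.cvtColor(p,cv2.COLOR_RGB2HSV).astype(int);m=((H[...,0]<6)|(H[...,0]>174))&(H[...,1]>150)&(W[...,2]>80)&(W[...,0]>540)
P=W[m];print('jar',P.mean(0),P[:,2].min(),P[:,2].max(),len(P))
cv2.imwrite('pics/s4.png',np.hstack([cv2.resize(q[110:230,170:330],None,fx=2.4,fy=2.4),cv2.resize(p[140:260,260:420],None,fx=2.4,fy=2.4)])[:,:,::-1])
E
python3 plan.py "[(415.5,187,95,30)]"
```

```text
jar [ 604.52615718 -153.85020486  105.31072725] 81.41723985731493 111.85849264614895 298
at [416.7 185.9 189.8] yaw 30.0 q6 -13.4 t 16.6 grip 91.2 F [ 0.3 -0.5  0.3]
(415.5, 187, 95, 30) [ 0.002 -0.001  0.095] turn -0.0
```

View pics/s4.png

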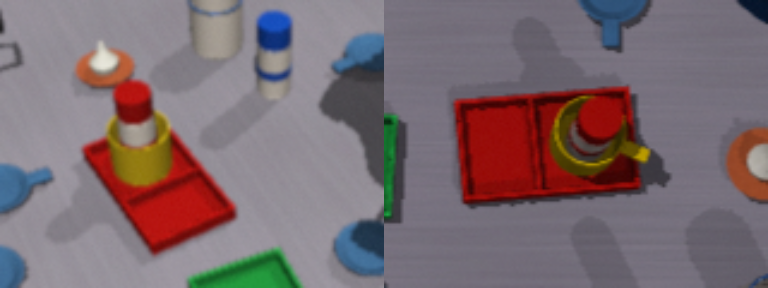

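Both views show the red-capped jar upright inside the cup: (135,120) in the left crop, (598,118) in the right one. Next is the pestle.

In the tool's units: 0.094 m / 0.75 = 0.1253, 0.001 m / 0.75 = 0.0013.

>>> play_rows(
  plan=[1,0.0013,0,0.04,0,1,0.0013,0,0.08,0,1,0.0013,0,0.1133,0,1,0.0013,0,0.1253,0,1,0.0013,0,0.1253,0],
)

```text
time_s: 17.07
tool_pos: [414.8, 186.8, 154.2]
ee_rot: [[-0.5, 0.866, -0.003], [0.866, 0.5, -0.001], [0.001, -0.003, -1.0]]
contact_force: [-0.3, 0.4, 0.0]
grip_width: 91.3
gripper_force: 0.0
```

>>> play_rows(
  plan=[-1,0,0,0,0,-1,0,0,0,0,-1,0,0,0,0,-1,0,0,0,0,-1,0,0,0,0],
  grip_force=20,
)

```text
time_s: 17.48
tool_pos: [415.3, 188.0, 156.5]
ee_rot: [[-0.501, 0.865, 0.001], [0.865, 0.501, 0.0], [-0.0, 0.001, -1.0]]
contact_force: [-0.7, 0.6, 0.3]
grip_width: 61.1
gripper_force: 0.0
```

>>> play_rows(
  plan=[-1,0,0,0,0,-1,0,0,0,0,-1,0,0,0,0,-1,0,0,0,0,-1,0,0,0,0],
)

```text
time_s: 17.9
tool_pos: [414.9, 187.9, 155.7]
ee_rot: [[-0.501, 0.865, -0.0], [0.865, 0.501, -0.0], [0.0, -0.0, -1.0]]
contact_force: [0.4, -0.5, 1.3]
grip_width: 28.5
gripper_force: 20.0
```

>>> play_rows(
  plan=[-1,0,0,0,0,-1,0,0,0,0,-1,0,0,0,0],
)

```text
time_s: 18.15
tool_pos: [414.9, 187.9, 155.7]
ee_rot: [[-0.501, 0.865, -0.0], [0.865, 0.501, -0.0], [-0.0, -0.0, -1.0]]
contact_force: [-1.1, 0.4, 1.2]
grip_width: 28.5
gripper_force: 20.0
```

In the tool's units: -0.08 m / 0.75 = -0.1067, -0.075 m / 0.75 = -0.1.

>>> play_rows(
  plan=[-1,0,0,-0.0133,0,-1,0,0,-0.04,0,-1,0,0,-0.08,0,-1,0,0,-0.1,0,-1,0,0,-0.1067,0],
)

```text
time_s: 18.57
tool_pos: [415.7, 188.2, 237.8]
ee_rot: [[-0.501, 0.865, 0.003], [0.865, 0.501, 0.001], [-0.001, 0.003, -1.0]]
contact_force: [1.7, 1.4, -1.2]
grip_width: 28.2
gripper_force: 20.0
```

```bash
python3 plan.py "[(600,-69,180,5)]"
```

```text
at [415.7 188.2 177.8] yaw 30.1 q6 -13.2 t 18.6 grip 28.2 F [ 1.7  1.4 -1.2]
(600, -69, 180, 5) [-0.157  0.015 -0.001] turn 0.219
(600, -69, 180, 5) [-0.15   0.049 -0.001] turn 0.219
```

In the tool's units: -0.157 m / 0.75 = -0.2093, 0.015 m / 0.75 = 0.02, 0.219 rad / 4 = 0.0548.

>>> play_rows(
  plan=[-1,-0.0267,0.0027,0,0.0075,-1,-0.0693,0.0067,0,0.02,-1,-0.116,0.0107,0,0.0325,-1,-0.1627,0.016,0,0.045,-1,-0.2093,0.02,0,0.0548],
)

```text
time_s: 18.98
tool_pos: [507.0, 58.2, 234.8]
ee_rot: [[-0.299, 0.954, -0.001], [0.954, 0.299, 0.0], [0.0, -0.001, -1.0]]
contact_force: [1.2, 0.2, -2.1]
grip_width: 28.3
gripper_force: 20.0
```

In the tool's units: -0.15 m / 0.75 = -0.2, -0.133 m / 0.75 = -0.1773, 0.219 rad / 4 = 0.0548.

>>> play_rows(
  plan=[-1,-0.0467,0.0147,0,0.015,-1,-0.0933,0.0307,0,0.0275,-1,-0.14,0.0453,0,0.04,-1,-0.1773,0.0573,0,0.05,-1,-0.2,0.0653,0,0.0548],
)

```text
time_s: 19.4
tool_pos: [599.7, -71.5, 234.3]
ee_rot: [[-0.083, 0.997, -0.001], [0.997, 0.083, -0.0], [-0.0, -0.001, -1.0]]
contact_force: [-0.5, -0.3, -1.9]
grip_width: 28.4
gripper_force: 20.0
```

>>> play_rows(
  plan=[-1,0,0,0,0,-1,0,0,0,0,-1,0,0,0,0],
)

```text
time_s: 19.65
tool_pos: [597.6, -68.1, 234.7]
ee_rot: [[-0.087, 0.996, -0.002], [0.996, 0.087, 0.001], [0.001, -0.002, -1.0]]
contact_force: [0.1, 0.1, -1.7]
grip_width: 28.6
gripper_force: 20.0
```

```bash
python3 plan.py "[(600,-69,101,5)]"
```

```text
at [597.6 -68.1 174.7] yaw 5.0 q6 -17.2 t 19.6 grip 28.6 F [ 0.1  0.1 -1.7]
(600, -69, 101, 5) [-0.001  0.002  0.074] turn 0.0
```

In the tool's units: 0.073 m / 0.75 = 0.0973, 0.002 m / 0.75 = 0.0027.

>>> play_rows(
  plan=[-1,-0.0013,0.0027,0.0267,0,-1,-0.0013,0.0027,0.06,0,-1,-0.0013,0.0027,0.084,0,-1,-0.0013,0.0027,0.0947,0,-1,-0.0013,0.0027,0.0973,0],
)

```text
time_s: 20.07
tool_pos: [599.4, -68.5, 161.2]
ee_rot: [[-0.088, 0.996, -0.003], [0.996, 0.088, 0.001], [0.001, -0.003, -1.0]]
contact_force: [-0.4, -0.3, -1.6]
grip_width: 28.4
gripper_force: 20.0
```

In the tool's units: 0.001 m / 0.75 = 0.0013.

>>> play_rows(
  plan=[-1,0,0,0,0,-1,0,0,0.0013,0,-1,0,0,0.0013,0,-1,0,0,0.0013,0],
)

```text
time_s: 20.4
tool_pos: [600.9, -69.5, 162.6]
ee_rot: [[-0.087, 0.996, 0.001], [0.996, 0.087, -0.0], [-0.0, 0.001, -1.0]]
contact_force: [0.4, 0.3, -2.6]
grip_width: 28.6
gripper_force: 20.0
```

In the tool's units: 0.001 m / 0.75 = 0.0013.

>>> play_rows(
  plan=[-1,0,0,0.0013,0,-1,0,0,0.0013,0,-1,0,0,0.0013,0],
)

```text
time_s: 20.65
tool_pos: [600.6, -69.5, 160.9]
ee_rot: [[-0.087, 0.996, 0.0], [0.996, 0.087, -0.0], [-0.0, 0.0, -1.0]]
contact_force: [-0.2, 0.2, -1.7]
grip_width: 28.4
gripper_force: 20.0
```

In the tool's units: 0.001 m / 0.75 = 0.0013.

>>> play_rows(
  plan=[-1,0,0,0.0013,0,-1,0,0,0.0013,0,-1,0,0,0.0013,0],
)

```text
time_s: 20.9
tool_pos: [600.7, -69.5, 159.8]
ee_rot: [[-0.087, 0.996, 0.0], [0.996, 0.087, -0.0], [-0.0, 0.0, -1.0]]
contact_force: [1.0, 0.6, -0.2]
grip_width: 28.4
gripper_force: 20.0
```

>>> play_rows(
  plan=[-1,0,0,0.0007,0,-1,0,0,0.0007,0,-1,0,0,0.0007,0],
)

```text
time_s: 21.15
tool_pos: [600.8, -69.5, 159.7]
ee_rot: [[-0.087, 0.996, 0.001], [0.996, 0.087, -0.0], [-0.0, 0.001, -1.0]]
contact_force: [-1.3, 1.4, 8.0]
grip_width: 28.3
gripper_force: 20.0
```

>>> play_rows(
  plan=[1,0,0,0,0,1,0,0,0,0,1,0,0,0,0,1,0,0,0,0,1,0,0,0,0],
)

```text
time_s: 21.57
tool_pos: [600.5, -69.5, 159.1]
ee_rot: [[-0.087, 0.996, -0.0], [0.996, 0.087, 0.0], [0.0, -0.0, -1.0]]
contact_force: [0.3, -0.2, -0.7]
grip_width: 58.7
gripper_force: 0.0
```

In the tool's units: -0.085 m / 0.75 = -0.1133, -0.07 m / 0.75 = -0.0933.

>>> play_rows(
  plan=[1,0,0,0,0,1,0,0,-0.0133,0,1,0,0,-0.0533,0,1,0,0,-0.0933,0,1,0,0,-0.1133,0],
)

```text
time_s: 21.98
tool_pos: [601.4, -69.7, 248.1]
ee_rot: [[-0.087, 0.996, 0.003], [0.996, 0.087, -0.001], [-0.001, 0.003, -1.0]]
contact_force: [0.8, 0.3, 0.6]
grip_width: 90.4
gripper_force: 0.0
```

```bash
python3 plan.py "[(438,-318,165,-46.4)]"
```

```text
at [601.4 -69.7 188.1] yaw 5.0 q6 -17.2 t 22.0 grip 90.4 F [0.8 0.3 0.6]
(438, -318, 165, -46.4) [-0.117 -0.092  0.012] turn 0.448
(438, -318, 165, -46.4) [-0.145 -0.033  0.012] turn 0.448
```

In the tool's units: -0.117 m / 0.75 = -0.156, -0.092 m / 0.75 = -0.1227, 0.448 rad / 4 = 0.112.

>>> play_rows(
  plan=[1,-0.156,-0.1227,0,0.112,1,-0.156,-0.1227,0,0.112,1,-0.156,-0.1227,0,0.112,1,-0.156,-0.1227,0,0.112,1,-0.156,-0.1227,0,0.112],
)

```text
time_s: 22.4
tool_pos: [516.9, -197.4, 245.1]
ee_rot: [[0.361, 0.933, -0.0], [0.933, -0.361, -0.001], [-0.001, 0.0, -1.0]]
contact_force: [0.0, 0.1, 0.2]
grip_width: 91.0
gripper_force: 0.0
```

In the tool's units: -0.145 m / 0.75 = -0.1933, -0.033 m / 0.75 = -0.044, 0.448 rad / 4 = 0.112.

>>> play_rows(
  plan=[1,-0.1933,-0.044,0,0.112,1,-0.1933,-0.044,0,0.112,1,-0.1933,-0.044,0,0.112,1,-0.1933,-0.044,0,0.112,1,-0.1933,-0.044,0,0.112],
)

```text
time_s: 22.82
tool_pos: [435.1, -321.4, 245.0]
ee_rot: [[0.729, 0.684, 0.0], [0.684, -0.729, -0.001], [-0.001, 0.001, -1.0]]
contact_force: [0.2, 1.0, 0.3]
grip_width: 91.4
gripper_force: 0.0
```

```bash
python3 - <<'E'
from h import *
for k in range(3): camera('top')
i=camera_info('wrist');p,d=camera('wrist');cv2.imwrite('pics/w5.png',p[:,:,::-1])
E
python3 plan.py "[(438,-318,55,-46.4)]"
```

```text
at [ 437.5 -317.4  184.6] yaw -46.2 q6 3.9 t 23.0 grip 91.2 F [1.3 0.1 0.3]
(438, -318, 55, -46.4) [-0.     0.001  0.13 ] turn 0.003
```

View pics/w5.png

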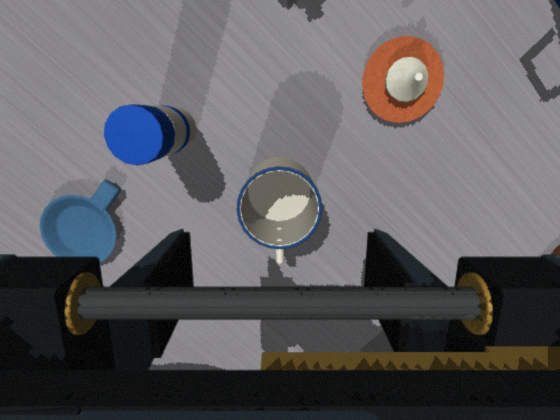

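The wrist picture shows the mug at (280,208), centred between the fingers with its handle straight down the picture at (280,255). The blue jar is clear at (145,133).

In the tool's units: 0.129 m / 0.75 = 0.172, 0.12 m / 0.75 = 0.16.

>>> play_rows(
  plan=[1,0,0,0.0467,0,1,0,0,0.0933,0,1,0,0,0.1333,0,1,0,0,0.16,0,1,0,0,0.172,0],
)

```text
time_s: 23.43
tool_pos: [436.9, -316.2, 112.8]
ee_rot: [[0.722, 0.692, -0.003], [0.692, -0.722, 0.002], [-0.0, -0.004, -1.0]]
contact_force: [-0.7, -0.2, -0.6]
grip_width: 91.2
gripper_force: 0.0
```

>>> play_rows(
  plan=[1,0,0,0,0,1,0,0,0,0,-1,0,0,0,0,-1,0,0,0,0,-1,0,0,0,0],
  grip_force=20,
)

```text
time_s: 23.85
tool_pos: [437.5, -318.4, 116.4]
ee_rot: [[0.723, 0.69, 0.001], [0.69, -0.723, -0.001], [0.0, 0.002, -1.0]]
contact_force: [0.0, -0.2, 0.3]
grip_width: 73.8
gripper_force: 0.0
```

>>> play_rows(
  plan=[-1,0,0,0,0,-1,0,0,0,0,-1,0,0,0,0,-1,0,0,0,0,-1,0,0,0,0],
)

```text
time_s: 24.27
tool_pos: [437.2, -318.3, 115.8]
ee_rot: [[0.724, 0.69, 0.001], [0.69, -0.724, -0.001], [0.0, 0.001, -1.0]]
contact_force: [-0.8, 2.0, 9.0]
grip_width: 64.3
gripper_force: 20.0
```

In the tool's units: -0.135 m / 0.75 = -0.18, -0.12 m / 0.75 = -0.16.

>>> play_rows(
  plan=[-1,0,0,-0.0133,0,-1,0,0,-0.0533,0,-1,0,0,-0.1067,0,-1,0,0,-0.16,0,-1,0,0,-0.18,0],
)

```text
time_s: 24.68
tool_pos: [437.9, -318.8, 255.7]
ee_rot: [[0.724, 0.69, 0.004], [0.69, -0.724, -0.004], [0.0, 0.006, -1.0]]
contact_force: [0.5, -1.9, -0.0]
grip_width: 64.2
gripper_force: 20.0
```

```bash
python3 plan.py "[(480,-100,190,-30),(584,80.5,190,-15)]"
```

```text
at [ 437.9 -318.8  195.7] yaw -46.4 q6 4.0 t 24.7 grip 64.2 F [ 0.5 -1.9 -0. ]
(480, -100, 190, -30) [ 0.091 -0.065  0.003] turn -0.143
(480, -100, 190, -30) [ 0.099 -0.051  0.003] turn -0.143
(584, 80.5, 190, -15) [ 0.104 -0.    -0.   ] turn -0.131
(584, 80.5, 190, -15) [ 0.103  0.014 -0.   ] turn -0.131
```

In the tool's units: 0.091 m / 0.75 = 0.1213, -0.065 m / 0.75 = -0.0867, -0.143 rad / 4 = -0.0358.

>>> play_rows(
  plan=[-1,0.02,-0.0133,0,-0.005,-1,0.0467,-0.0333,0,-0.0125,-1,0.08,-0.0533,0,-0.0225,-1,0.1067,-0.0733,0,-0.03,-1,0.1213,-0.0867,0,-0.0358],
)

```text
time_s: 25.1
tool_pos: [457.9, -206.0, 250.8]
ee_rot: [[0.616, 0.788, -0.0], [0.788, -0.616, 0.001], [0.0, -0.0, -1.0]]
contact_force: [0.6, 0.7, -1.7]
grip_width: 64.4
gripper_force: 20.0
```

In the tool's units: 0.099 m / 0.75 = 0.132, 0.08 m / 0.75 = 0.1067, -0.143 rad / 4 = -0.0358.

>>> play_rows(
  plan=[-1,0.0267,-0.0133,0,-0.0075,-1,0.0533,-0.0267,0,-0.015,-1,0.08,-0.04,0,-0.0225,-1,0.1067,-0.0533,0,-0.03,-1,0.132,-0.068,0,-0.0358],
)

```text
time_s: 25.52
tool_pos: [479.1, -97.8, 250.8]
ee_rot: [[0.498, 0.867, 0.0], [0.867, -0.498, -0.0], [0.0, 0.0, -1.0]]
contact_force: [0.4, -0.1, -1.6]
grip_width: 64.2
gripper_force: 20.0
```

In the tool's units: 0.104 m / 0.75 = 0.1387, 0.08 m / 0.75 = 0.1067, -0.131 rad / 4 = -0.0328.

>>> play_rows(
  plan=[-1,0.0267,0,0,-0.0075,-1,0.0533,0,0,-0.0125,-1,0.08,0,0,-0.02,-1,0.1067,0,0,-0.025,-1,0.1387,0,0,-0.0328],
)

```text
time_s: 25.93
tool_pos: [531.0, -8.1, 250.8]
ee_rot: [[0.382, 0.924, -0.0], [0.924, -0.382, -0.0], [-0.0, -0.0, -1.0]]
contact_force: [1.3, 0.3, -1.9]
grip_width: 63.9
gripper_force: 20.0
```

In the tool's units: 0.103 m / 0.75 = 0.1373, 0.095 m / 0.75 = 0.1267, -0.131 rad / 4 = -0.0328.

>>> play_rows(
  plan=[-1,0.0333,0.004,0,-0.0075,-1,0.0667,0.0093,0,-0.015,-1,0.1,0.0133,0,-0.0225,-1,0.1267,0.0173,0,-0.03,-1,0.1373,0.0187,0,-0.0328],
)

```text
time_s: 26.35
tool_pos: [584.1, 83.2, 250.7]
ee_rot: [[0.255, 0.967, 0.001], [0.967, -0.255, 0.0], [0.001, 0.001, -1.0]]
contact_force: [-0.1, 0.5, -2.0]
grip_width: 64.4
gripper_force: 20.0
```

>>> play_rows(
  plan=[-1,0,0,0,0,-1,0,0,0,0,-1,0,0,0,0],
)

```text
time_s: 26.6
tool_pos: [582.7, 80.2, 250.4]
ee_rot: [[0.259, 0.966, -0.001], [0.966, -0.259, -0.0], [-0.0, -0.0, -1.0]]
contact_force: [-0.3, -0.3, -1.8]
grip_width: 64.2
gripper_force: 20.0
```

```bash
python3 plan.py "[(584,80.5,61,-15)]"
```

```text
at [582.7  80.2 190.4] yaw -15.0 q6 17.1 t 26.6 grip 64.2 F [-0.3 -0.3 -1.8]
(584, 80.5, 61, -15) [0.001 0.001 0.129] turn -0.0
```

In the tool's units: 0.12 m / 0.75 = 0.16, 0.001 m / 0.75 = 0.0013.

>>> play_rows(
  plan=[-1,0,0.0013,0.0333,0,-1,0,0.0013,0.0733,0,-1,0,0.0013,0.1133,0,-1,0,0.0013,0.1467,0,-1,0,0.0013,0.16,0],
)

```text
time_s: 27.02
tool_pos: [582.4, 79.7, 127.4]
ee_rot: [[0.26, 0.966, -0.004], [0.966, -0.26, -0.0], [-0.001, -0.004, -1.0]]
contact_force: [-1.4, -0.1, -1.9]
grip_width: 64.6
gripper_force: 20.0
```

In the tool's units: 0.009 m / 0.75 = 0.012, 0.004 m / 0.75 = 0.0053.

>>> play_rows(
  plan=[-1,0,0,0.0053,0,-1,0,0,0.0107,0,-1,0,0,0.012,0,-1,0,0,0.012,0,-1,0,0,0.012,0],
)

```text
time_s: 27.43
tool_pos: [584.8, 80.8, 122.3]
ee_rot: [[0.258, 0.966, 0.002], [0.966, -0.258, 0.0], [0.0, 0.002, -1.0]]
contact_force: [-1.3, -0.2, -0.7]
grip_width: 64.4
gripper_force: 20.0
```

In the tool's units: 0.001 m / 0.75 = 0.0013.

>>> play_rows(
  plan=[-1,0,0,0.0013,0,-1,0,0,0.0013,0,-1,0,0,0.0013,0],
)

```text
time_s: 27.68
tool_pos: [584.3, 80.9, 120.5]
ee_rot: [[0.258, 0.966, 0.0], [0.966, -0.258, 0.0], [0.0, 0.0, -1.0]]
contact_force: [0.7, -0.5, -0.6]
grip_width: 64.2
gripper_force: 20.0
```

In the tool's units: 0.0005 m / 0.75 = 0.0007.

>>> play_rows(
  plan=[-1,0,0,0.0007,0,-1,0,0,0.0007,0,-1,0,0,0.0007,0],
)

```text
time_s: 27.93
tool_pos: [584.3, 80.9, 119.9]
ee_rot: [[0.258, 0.966, 0.0], [0.966, -0.258, 0.0], [0.0, 0.0, -1.0]]
contact_force: [-1.1, 0.9, 2.8]
grip_width: 64.2
gripper_force: 20.0
```

In the tool's units: 0.0005 m / 0.75 = 0.0007.

>>> play_rows(
  plan=[-1,0,0,0.0007,0,-1,0,0,0.0007,0,-1,0,0,0.0007,0],
)

```text
time_s: 28.18
tool_pos: [584.3, 80.9, 119.9]
ee_rot: [[0.258, 0.966, 0.0], [0.966, -0.258, 0.0], [0.0, 0.0, -1.0]]
contact_force: [-2.8, -0.0, 11.6]
grip_width: 64.2
gripper_force: 20.0
```

>>> play_rows(
  plan=[1,0,0,0,0,1,0,0,0,0,1,0,0,0,0,1,0,0,0,0,1,0,0,0,0],
)

```text
time_s: 28.6
tool_pos: [584.2, 80.8, 119.1]
ee_rot: [[0.258, 0.966, -0.0], [0.966, -0.258, -0.0], [-0.0, -0.0, -1.0]]
contact_force: [0.2, -0.3, -0.0]
grip_width: 90.6
gripper_force: 0.0
```

In the tool's units: -0.115 m / 0.75 = -0.1533, -0.08 m / 0.75 = -0.1067.

>>> play_rows(
  plan=[1,0,0,0,0,1,0,0,-0.0133,0,1,0,0,-0.0533,0,1,0,0,-0.1067,0,1,0,0,-0.1533,0],
)

```text
time_s: 29.02
tool_pos: [583.9, 80.8, 236.5]
ee_rot: [[0.258, 0.966, -0.0], [0.966, -0.258, -0.0], [-0.0, -0.0, -1.0]]
contact_force: [1.7, 0.5, 0.7]
grip_width: 91.5
gripper_force: 0.0
```

```bash
python3 plan.py "[(574.3,331,175,-3)]"
```

```text
at [583.9  80.8 176.5] yaw -15.0 q6 17.0 t 29.0 grip 91.5 F [1.7 0.5 0.7]
(574.3, 331, 175, -3) [ 0.12  -0.037  0.001] turn -0.104
(574.3, 331, 175, -3) [ 0.123 -0.024  0.001] turn -0.104
```

In the tool's units: 0.12 m / 0.75 = 0.16, -0.037 m / 0.75 = -0.0493, -0.104 rad / 4 = -0.026.

>>> play_rows(
  plan=[1,0.16,-0.0493,0,-0.026,1,0.16,-0.0493,0,-0.026,1,0.16,-0.0493,0,-0.026,1,0.16,-0.0493,0,-0.026,1,0.16,-0.0493,0,-0.026],
)

```text
time_s: 29.43
tool_pos: [579.0, 208.4, 234.9]
ee_rot: [[0.153, 0.988, 0.001], [0.988, -0.153, 0.0], [0.0, 0.001, -1.0]]
contact_force: [-0.5, -0.5, 0.4]
grip_width: 91.0
gripper_force: 0.0
```

In the tool's units: 0.123 m / 0.75 = 0.164, -0.024 m / 0.75 = -0.032, -0.104 rad / 4 = -0.026.

>>> play_rows(
  plan=[1,0.164,-0.032,0,-0.026,1,0.164,-0.032,0,-0.026,1,0.164,-0.032,0,-0.026,1,0.164,-0.032,0,-0.026,1,0.164,-0.032,0,-0.026],
)

```text
time_s: 29.85
tool_pos: [574.8, 332.6, 234.3]
ee_rot: [[0.051, 0.999, 0.0], [0.999, -0.051, -0.0], [-0.0, 0.0, -1.0]]
contact_force: [-0.2, -2.0, 0.0]
grip_width: 91.2
gripper_force: 0.0
```

>>> play_rows(
  plan=[1,0,0,0,0,1,0,0,0,0,1,0,0,0,0],
)

```text
time_s: 30.1
tool_pos: [575.3, 330.0, 234.4]
ee_rot: [[0.055, 0.999, -0.0], [0.999, -0.055, -0.0], [-0.0, -0.0, -1.0]]
contact_force: [-0.3, 0.3, 0.8]
grip_width: 91.0
gripper_force: 0.0
```

```bash
python3 plan.py "[(574.3,331,78,-3)]"; python3 - <<'E'
from h import *
p,d=camera('top');q,_=camera('scene')
W=cloud('top',d);H=cv2.cvtColor(p,cv2.COLOR_RGB2HSV).astype(int);m=(H[...,0]>50)&(H[...,0]<75)&(H[...,1]>120)&(W[...,2]>95)&(W[...,2]<106)
print('green',W[m].mean(0))
cv2.imwrite('pics/s6.png',np.hstack([cv2.resize(q[130:300,190:360],None,fx=2.3,fy=2.3),cv2.resize(p[130:300,170:340],None,fx=2.3,fy=2.3)])[:,:,::-1])
E
```

```text
at [575.3 330.  174.4] yaw -3.1 q6 27.8 t 30.1 grip 91.0 F [-0.3  0.3  0.8]
(574.3, 331, 78, -3) [ 0.001 -0.001  0.096] turn -0.002
green [577.07497216 321.63661488  99.16166976]
```

View pics/s6.png

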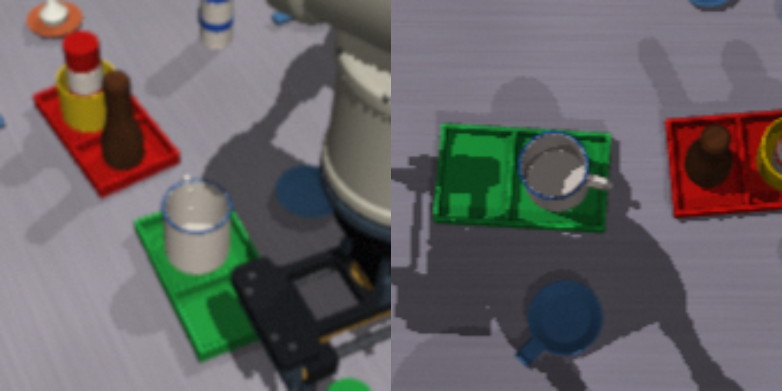

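Both views show the mug upright in the green large compartment (197,225 and 553,170) and the pestle upright in the red small one (122,120 and 710,158). The spoon rest is unmoved. Now the green jar.

In the tool's units: 0.095 m / 0.75 = 0.1267, -0.001 m / 0.75 = -0.0013.

>>> play_rows(
  plan=[1,0.0013,-0.0013,0.04,0,1,0.0013,-0.0013,0.08,0,1,0.0013,-0.0013,0.1133,0,1,0.0013,-0.0013,0.1267,0,1,0.0013,-0.0013,0.1267,0],
)

```text
time_s: 30.62
tool_pos: [573.1, 331.7, 137.0]
ee_rot: [[0.054, 0.999, -0.004], [0.999, -0.054, -0.002], [-0.002, -0.004, -1.0]]
contact_force: [-0.3, -0.1, -0.3]
grip_width: 91.2
gripper_force: 0.0
```

>>> play_rows(
  plan=[-1,0,0,0,0,-1,0,0,0,0,-1,0,0,0,0,-1,0,0,0,0,-1,0,0,0,0],
  grip_force=20,
)

```text
time_s: 31.03
tool_pos: [574.4, 332.8, 140.2]
ee_rot: [[0.053, 0.999, 0.001], [0.999, -0.053, 0.001], [0.001, 0.001, -1.0]]
contact_force: [-1.2, 0.7, 0.5]
grip_width: 60.4
gripper_force: 0.0
```

>>> play_rows(
  plan=[-1,0,0,0,0,-1,0,0,0,0,-1,0,0,0,0,-1,0,0,0,0,-1,0,0,0,0],
)

```text
time_s: 31.45
tool_pos: [574.1, 332.6, 139.3]
ee_rot: [[0.053, 0.999, 0.0], [0.999, -0.053, 0.0], [0.0, 0.0, -1.0]]
contact_force: [0.9, -0.1, 1.9]
grip_width: 39.5
gripper_force: 20.0
```

In the tool's units: -0.08 m / 0.75 = -0.1067, -0.075 m / 0.75 = -0.1.

>>> play_rows(
  plan=[-1,0,0,-0.0133,0,-1,0,0,-0.0533,0,-1,0,0,-0.08,0,-1,0,0,-0.1,0,-1,0,0,-0.1067,0],
)

```text
time_s: 31.87
tool_pos: [574.8, 333.0, 222.4]
ee_rot: [[0.053, 0.999, 0.003], [0.999, -0.053, 0.002], [0.002, 0.003, -1.0]]
contact_force: [0.8, 0.3, -1.1]
grip_width: 39.2
gripper_force: 20.0
```

```bash
python3 plan.py "[(589,163.3,155,-3)]"
```

```text
at [574.8 333.  162.4] yaw -3.0 q6 28.0 t 31.9 grip 39.2 F [ 0.8  0.3 -1.1]
(589, 163.3, 155, -3) [-0.084  0.012  0.004] turn -0.0
(589, 163.3, 155, -3) [-0.084  0.012  0.004] turn -0.0
```

In the tool's units: -0.11 m / 0.75 = -0.1467, 0.012 m / 0.75 = 0.016.

>>> play_rows(
  plan=[-1,-0.02,0.0027,0,0,-1,-0.0467,0.0067,0,0,-1,-0.08,0.012,0,0,-1,-0.1133,0.016,0,0,-1,-0.1467,0.0213,0,0],
)

```text
time_s: 32.28
tool_pos: [583.5, 220.2, 218.3]
ee_rot: [[0.053, 0.999, -0.002], [0.999, -0.053, -0.001], [-0.001, -0.002, -1.0]]
contact_force: [0.4, -0.5, -2.3]
grip_width: 39.4
gripper_force: 20.0
```

In the tool's units: -0.057 m / 0.75 = -0.076, -0.045 m / 0.75 = -0.06.

>>> play_rows(
  plan=[-1,-0.0333,0.0053,0,0,-1,-0.06,0.008,0,0,-1,-0.076,0.0107,0,0,-1,-0.076,0.0107,0,0,-1,-0.076,0.0107,0,0],
)

```text
time_s: 32.7
tool_pos: [589.0, 164.2, 218.8]
ee_rot: [[0.054, 0.999, -0.001], [0.999, -0.054, 0.0], [0.0, -0.001, -1.0]]
contact_force: [0.8, 0.9, -0.3]
grip_width: 39.9
gripper_force: 20.0
```

>>> play_rows(
  plan=[-1,0,0,0,0,-1,0,0,0,0],
)

```text
time_s: 32.87
tool_pos: [589.0, 165.5, 219.0]
ee_rot: [[0.052, 0.999, -0.0], [0.999, -0.052, 0.0], [0.0, -0.0, -1.0]]
contact_force: [0.8, 0.4, -0.5]
grip_width: 39.4
gripper_force: 20.0
```

```bash
python3 plan.py "[(589,164.5,85,-3)]"
```

```text
at [589.  165.5 159. ] yaw -3.0 q6 13.1 t 32.9 grip 39.4 F [ 0.8  0.4 -0.5]
(589, 164.5, 85, -3) [-0.001  0.     0.074] turn 0.0
```

Contact is expected at TCP z ≈ 143.3.

In the tool's units: 0.073 m / 0.75 = 0.0973, -0.001 m / 0.75 = -0.0013.

>>> play_rows(
  plan=[-1,-0.0013,0,0.0267,0,-1,-0.0013,0,0.06,0,-1,-0.0013,0,0.084,0,-1,-0.0013,0,0.0947,0,-1,-0.0013,0,0.0973,0],
)

```text
time_s: 33.28
tool_pos: [588.3, 164.1, 144.7]
ee_rot: [[0.052, 0.999, -0.002], [0.999, -0.052, -0.0], [-0.001, -0.002, -1.0]]
contact_force: [0.8, 0.8, -0.9]
grip_width: 39.5
gripper_force: 20.0
```

In the tool's units: 0.001 m / 0.75 = 0.0013.

>>> play_rows(
  plan=[-1,0,0,0,0,-1,0,0,0.0013,0,-1,0,0,0.0013,0,-1,0,0,0.0013,0],
)

```text
time_s: 33.62
tool_pos: [589.5, 163.7, 146.1]
ee_rot: [[0.053, 0.999, 0.001], [0.999, -0.053, 0.0], [0.0, 0.001, -1.0]]
contact_force: [-0.9, -0.1, 0.1]
grip_width: 39.6
gripper_force: 20.0
```

In the tool's units: 0.001 m / 0.75 = 0.0013.

>>> play_rows(
  plan=[-1,0,0,0.0013,0,-1,0,0,0.0013,0,-1,0,0,0.0013,0],
)

```text
time_s: 33.87
tool_pos: [589.1, 163.6, 144.4]
ee_rot: [[0.053, 0.999, 0.0], [0.999, -0.053, 0.0], [0.0, 0.0, -1.0]]
contact_force: [0.0, 0.2, -1.2]
grip_width: 39.2
gripper_force: 20.0
```

In the tool's units: 0.001 m / 0.75 = 0.0013.

>>> play_rows(
  plan=[-1,0,0,0.0013,0,-1,0,0,0.0013,0,-1,0,0,0.0013,0],
)

```text
time_s: 34.12
tool_pos: [589.2, 163.6, 143.3]
ee_rot: [[0.053, 0.999, 0.0], [0.999, -0.053, 0.0], [0.0, 0.0, -1.0]]
contact_force: [-0.3, -0.3, 0.5]
grip_width: 39.5
gripper_force: 20.0
```

In the tool's units: 0.0005 m / 0.75 = 0.0007.

>>> play_rows(
  plan=[-1,0,0,0.0007,0,-1,0,0,0.0007,0,-1,0,0,0.0007,0],
)

```text
time_s: 34.37
tool_pos: [589.3, 163.6, 143.3]
ee_rot: [[0.053, 0.999, 0.001], [0.999, -0.053, 0.0], [0.0, 0.001, -1.0]]
contact_force: [-1.4, -1.0, 9.1]
grip_width: 39.5
gripper_force: 20.0
```

Seated. I'll release, rise and move away left, then check.

>>> play_rows(
  plan=[1,0,0,0,0,1,0,0,0,0,1,0,0,0,0,1,0,0,0,0,1,0,0,0,0],
)

```text
time_s: 34.78
tool_pos: [589.1, 163.6, 142.6]
ee_rot: [[0.053, 0.999, -0.0], [0.999, -0.053, -0.0], [-0.0, -0.0, -1.0]]
contact_force: [0.6, -0.5, -0.2]
grip_width: 69.9
gripper_force: 0.0
```

In the tool's units: -0.12 m / 0.75 = -0.16, -0.08 m / 0.75 = -0.1067.

>>> play_rows(
  plan=[1,0,0,0,0,1,0,0,-0.0133,0,1,0,0,-0.0533,0,1,0,0,-0.1067,0,1,0,0,-0.16,0],
)

```text
time_s: 35.2
tool_pos: [588.5, 163.5, 264.3]
ee_rot: [[0.053, 0.999, -0.002], [0.999, -0.053, -0.0], [-0.0, -0.002, -1.0]]
contact_force: [1.4, -0.2, 0.5]
grip_width: 90.8
gripper_force: 0.0
```

In the tool's units: 0.16 m / 0.75 = 0.2133, -0.05 m / 0.75 = -0.0667.

>>> play_rows(
  plan=[1,0.2133,-0.0667,0,0,1,0.2133,-0.0667,0,0,1,0.2133,-0.0667,0,0,1,0.2133,-0.0667,0,0,1,0.2133,-0.0667,0,0],
)

```text
time_s: 35.62
tool_pos: [545.4, 332.0, 263.6]
ee_rot: [[0.049, 0.999, 0.0], [0.999, -0.049, 0.002], [0.002, 0.0, -1.0]]
contact_force: [-1.2, 0.1, 0.4]
grip_width: 91.0
gripper_force: 0.0
```

In the tool's units: 0.1 m / 0.75 = 0.1333, -0.05 m / 0.75 = -0.0667.

>>> play_rows(
  plan=[1,0.1333,-0.0667,0,0,1,0.1333,-0.0667,0,0,1,0.1333,-0.0667,0,0,1,0.1333,-0.0667,0,0,1,0.1333,-0.0667,0,0],
)

```text
time_s: 36.03
tool_pos: [502.1, 429.8, 263.2]
ee_rot: [[0.05, 0.999, 0.0], [0.999, -0.05, 0.0], [0.0, 0.0, -1.0]]
contact_force: [0.2, -0.6, -0.2]
grip_width: 91.4
gripper_force: 0.0
```

```bash
python3 - <<'E'
from h import *
for k in range(4): p,d=camera('top')
q,_=camera('scene');s=get_state();print(s['time_s'],s['contact_force'],s['tool_pos'])
cv2.imwrite('pics/s7.png',np.hstack([cv2.resize(q[80:300,180:400],None,fx=1.8,fy=1.8),cv2.resize(p[130:350,170:390],None,fx=1.8,fy=1.8)])[:,:,::-1])
E
```

```text
36.2833 [-0.12659148 -0.28795744 -0.13100629] [503.61209132 427.45686224 262.95918336]
```

View pics/s7.png

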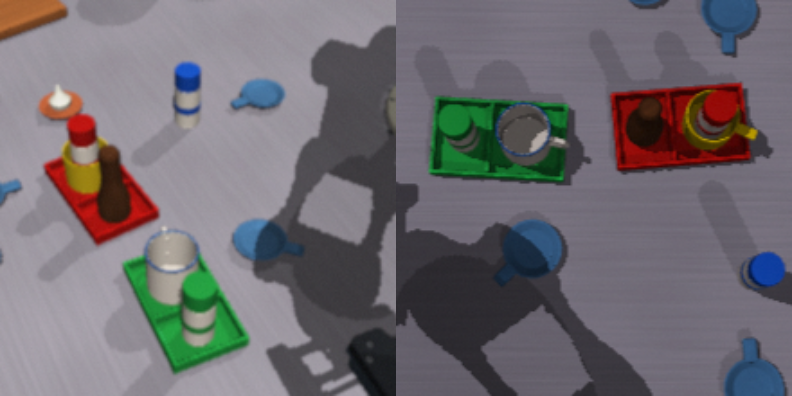

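Both views show all five things upright in place: red jar in the cup (715,115), pestle (645,125), mug (525,135) and green jar (457,130). The blue jar (765,270) and the spoon rests have not moved.

```bash
python3 -c "
from workcell import sign_off
print(sign_off())"
```

```text
the job is handed in; nothing more can be done
None
```

Both trays are made up as asked and the job is handed in: everything stands upright and is let go, the blue-capped jar and spoon rest were not touched, and it took about 36 s on the robot's clock.

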